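# Slip a strip holder under the board's spring clip

### The job

Load the strip holder into the spring clip on the strip board: press the clip's thumb plate right down with one fingertip and keep it down while the other finger pushes the holder by its upright lip under the raised jaw, fully home against the stop bar. Then let the clip up so that its jaw rests on the holder, and move clear. Only push the holder, do not lift or tip it, and leave the things around the board where they are.

Things in the scene. Friction and masses are not known exactly. Their poses are not given: they have to be found in the camera images.
- board: Black strip board, fixed, 160 (x) x 220 (y) x 12 mm; origin under its centre at desk level, z up, top face 12 mm above the desk. The holder is pushed along its +y. On top: two alu channel rails, 6 mm high, inner faces at x = -47 and +47 mm, from y = -75 to +25 mm; flat edge strips 4 mm high at x = -72 and +72 mm.
- stop (a point): Foot of the stop bar's face at the board's top, board x = 0, y = +25 mm. The bar crosses the whole channel and is 6 mm high. The holder is fully home when its leading edge meets it. Axes as the board's.
- hinge (a point): Middle of the clip's hinge, which runs along the board's x, at board y = +30 mm, 14 mm above the board's top. Steel cheeks beside it: out to x = -23 and +23 mm, y = +23 to +37 mm, 20 mm above the board's top. Axes as the board's.
- holder: Loose grey plastic strip holder with a paper strip on it, about 60 g: plate 80 (x) x 32 (y) x 5 mm, with an upright lip 4 mm thick along its whole rear (-y) edge, top 20 mm above the underside. Origin at the centre of the underside: lip's rear face at y = -16 mm, leading edge at +16 mm. It lies in the channel, about 4 to 12 mm short of the shut jaw; home, its origin is at board y = +9 mm.
- clip (a joint): Steel spring lever clip, rad. 0 = shut: the jaw is 1.5 mm above the board and blocks the holder. 0.45 = thumb plate fully down, jaw 12 mm above the board. About 0.15 with the jaw resting on the holder's plate. A spring always shuts it; 5 N at the middle of the thumb plate, more nearer the hinge, holds it fully down, on a hard end stop: pressing harder only adds drag.
- thumb_plate (a point): Centre of the top of the clip's thumb plate, moves with it. 30 mm wide (x), flat from 10 to 60 mm beyond the hinge on the board's +y side. Shut, it slopes up away from the hinge to about 34 mm above the board's top. Fully down it is level, its top 8 mm above the board's top (lower than the lip's top), from board y = +40 to +90 mm; a fingertip can slide along it.
- jaw (a point): Middle of the lower front edge of the clip's jaw, 36 mm wide (x), moves with the clip: board y = +8 mm shut, +5 mm fully open.
- sharpener: Yellow plastic pencil sharpener, 34 x 56 x 40 mm, loose bystander; origin under its centre.
- tumbler: Smoked glass tumbler, 68 mm across, 90 mm high, loose bystander; origin under its centre.
- microphone: Heavy chrome desk microphone base, 80 mm across with a short stem, 90 mm high, loose bystander; origin under its centre.
- ruler: Steel ruler, 300 x 30 x 2 mm, lying on the desk, loose bystander; origin under its centre, length along x.
Things that resemble listed ones, but are neither listed nor needed, are in the scene too. Of the things shaped like the holder, the grey one is meant.

How it is judged:
By the outcome, as a careful person would: the job done as asked, in the order asked, and still so for the second after the job is handed in, with the robot touching nothing.
It also fails if it takes over 38 s, if anything falls off the work surface, if the arm or the gripper's body presses on something with over 40 N, if the wrist force passes 120 N, or if a joint passes its speed limit or range.

### The arm

A 6-joint arm with a two-finger parallel gripper is mounted at the origin on the work surface. World frame = base frame: x ahead of the robot, y to its left, z up, the work surface at z = 0. Lengths are in m, angles in rad, forces in N, time in s.
With the tool pointing down it reaches from about 0.35 to 0.775 m from the base axis. Payload 5.5 kg.
Tool frame: the origin (TCP) lies at the very end of the fingers, on their centre line; the grasp point (between the pads) lies 19 mm behind it; z points along the fingers, y is the line along which they close (so a half turn about z gives the same grasp; the last joint's range is limited). The gripper opens to 85 mm and grips with 20 to 120 N. Pads are 22 mm wide; open, the fingers measure 114 mm over their backs; the gripper's body (76 mm by 85 mm) begins 54 mm behind the grasp point. The pads swing forward as they close: fully open they stand 13 mm farther back than shut.
Start: joints at [1.056, 0.313, 0.046, 1.304, 0, 1.431], TCP at [0.211, 0.535, 0.231] pointing down, gripper open.
Joint ranges: [-2.76, 2.76], [-0.86, 1.69], [-1.03, 1.26], [-2.2, 2.34], [-1.47, 1.5], [-3.14, 3.14]. Speed limits (rad/s): [2.57, 2.57, 3.14, 3.14, 3.14, 3.14].

### API

Orientations are given as a unit quaternion [w, x, y, z].
In Python, from workcell import env gives the robot as it stands. The module is installed in compiled form; this text tells all that it offers.
- The arm moves only by the tool jog_arm, never from a script. Its arguments are lists of equal length, an entry for each row: "gripper": the opening, from 0 (shut) to 1 (fully open); "offset": the shift along the world's x, y, z in cm, a list of three; "twist": the turn about the world's z in degrees. In form: {"gripper": [gripper, ...], "offset": [[dx, dy, dz], ...], "twist": [twist, ...]}. A call has exactly 8 rows; each row is the pose to reach, as a shift and turn from the pose commanded when the call began; what a row does not reach only later rows make up. A row lasts 1/8 s, in which the tool goes at most 62.5 mm and 10.7 degrees, less where a joint would pass 70% of its speed; a pose out of reach is approached as far as the arm can. A call with a gripper value outside its range is refused whole. The fingers move at their own pace and stop on an object; "squeeze" is the grip in N (left out, the last holds). Time passes only in rows, so rows that repeat a pose let the fingers close, or fill a call up. It gives the time, the measured TCP pose, the force, the opening and the grip force at its end, in the units of the state.
- env.get_state(): the state, without advancing time (a new reading comes with each control period).
- env.read_camera(name): name is "scene" or "top"; returns a dict with "image" (400x640x3 uint8, red, green, blue), "z_map" (400x640 float32, m along the optical axis (not along the pixel's ray), 0 where there is no reading), "fovy" (degrees; the focal length in pixels is half the picture's height over the tangent of half this angle, whatever the lens; pixels are square), "cx", "cy" (the principal point, pixels), "distortion" ([k1, k2, p1, p2, k3] as OpenCV has them; the pictures are not rectified), "cam_to_world" (4x4, takes a point from camera to world coordinates). Camera axes: x right, y up, looking along -z (the intrinsics and any distortion apply to the point x, -y, -z); pixel columns grow to the right and rows downward; lengths in m; the calibration is good to about 2 mm. A picture is of the moment at which its call begins.
- env.hand_in(): hands the job in; it is judged then, once.
The state is a dict: "clock": time; "joint_pos": joint angles; "qvel": joint speeds; "tau": joint torques, N m; "tcp_pos": TCP position; "orientation": TCP orientation; "wrist_force": force on the tool from outside, world axes, zero at the start; "ft_torque": the same for the moment, N m; "finger_gap": finger opening in m; "grip_force": force on a finger pad.
Only numpy, scipy, OpenCV 4.12 (cv2) and the standard library are available. Lean on these libraries where they do the work, as an engineer would, in place of code of your own. Each camera call takes 0.05 s, during which the arm holds its last target. There are 200 camera calls.

## Working session

There is one attempt and no reset: what is moved stays moved. The work goes in short steps, Python scripts to look and compute and a tool call to move; the robot and the scene stay as the last step left them, time stands still between calls to the robot, and variables do not carry over. Pictures are saved under pics/ and viewed, at most 10 in all, crops included, and the job is handed in when it is done.

Besides the shell and the picture viewer there is one more tool, called after "Request:" as name([rows], argument=value, ...), one row to a line, values as JSON. jog_arm: Moves the arm, as the interface text tells. Its arguments: {"type":"object","properties":{"gripper":{"type":"array"},"offset":{"type":"array"},"twist":{"type":"array"},"squeeze":{"type":"number"}},"required":["gripper","offset","twist"]}

```bash
mkdir -p pics
cat > h.py <<'E'
import numpy as np, cv2
from workcell import env
def cam(n):
    c=env.read_camera(n); f=200/np.tan(np.radians(c['fovy'])/2)
    c['K']=np.array([[f,0,c['cx']],[0,f,c['cy']],[0,0,1]]); return c
def rays(c,px):
    p=cv2.undistortPoints(np.array(px,float).reshape(-1,1,2),c['K'],np.array(c['distortion'],float)).reshape(-1,2)
    return np.c_[p[:,0],-p[:,1],-np.ones(len(p))]
def onplane(c,px,z):
    T=np.array(c['cam_to_world']); d=rays(c,px)@T[:3,:3].T; o=T[:3,3]
    return o+d*((z-o[2])/d[:,2])[:,None]
def bydepth(c,px):
    T=np.array(c['cam_to_world']); zz=np.array([c['z_map'][int(v),int(u)] for u,v in px])
    return (rays(c,px)*zz[:,None])@T[:3,:3].T+T[:3,3]
def save(c,name): cv2.imwrite('pics/'+name,c['image'][:,:,::-1])
E
python3 - <<'E'
from h import *
for n in('scene','top'):
    c=cam(n); save(c,n+'1.png'); print(n,c['fovy'],np.round(c['cam_to_world'],3).tolist(),c['distortion'])
    import pickle; pickle.dump(c,open(n+'1.pkl','wb'))
print(env.get_state())
E
```

```text
scene 44.538126839704574 [[0.378, -0.767, 0.518, 1.108], [0.926, 0.314, -0.211, -0.187], [-0.0, 0.559, 0.829, 0.934], [0.0, 0.0, 0.0, 1.0]] [-0.02893693  0.          0.          0.          0.        ]
top 42.40852595836922 [[0.001, 0.987, -0.163, 0.364], [-1.0, 0.001, -0.004, 0.055], [-0.004, 0.163, 0.987, 1.234], [0.0, 0.0, 0.0, 1.0]] [-0.02656343  0.          0.          0.          0.        ]
{'clock': 0.1, 'joint_pos': array([ 1.05642848e+00,  3.13916626e-01,  4.50922524e-02,  1.30360200e+00,
       -2.53521204e-05,  1.43122049e+00]), 'qvel': array([-0.00043947, -0.00145659,  0.00166741,  0.00094984, -0.00254259,
       -0.0027053 ]), 'tau': array([ 3.54047923e-03, -4.81726313e+01,  2.99242991e+01,  1.27356540e-02,
       -7.28108535e-05, -2.23484795e-05]), 'tcp_pos': array([0.21027149, 0.53468253, 0.23050284]), 'orientation': array([-2.49762883e-04,  1.86301051e-01,  9.82492368e-01, -7.75916361e-04]), 'wrist_force': array([-0.57751779,  0.47928111, -0.32525416]), 'ft_torque': array([0.00591116, 0.01113624, 0.03829004]), 'grip_force': 0.0, 'finger_gap': 0.08570894117583604}
```

View pics/scene1.png

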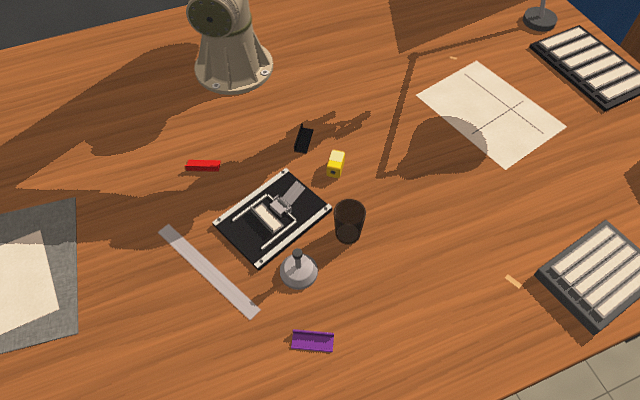

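View pics/top1.png

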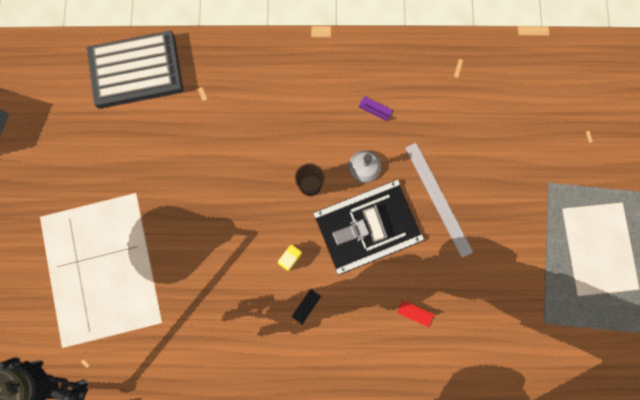

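The scene view shows the board at about (272,218), the grey holder with its paper at (268,215), and the clip at (290,198). The tumbler is at (349,220), the microphone at (298,268), the sharpener at (336,163), and the ruler around (210,270). The top view shows the board at (370,227), the holder at (375,222), and the thumb plate at (348,233).

Three things are shaped like the holder besides the one on the board: red (416,314), purple (376,108) and black (306,306), all off the board. The grey one in the channel at (375,222) is the one meant. I'll confirm it in an enlarged crop.

Run:
```python
from h import *
import pickle
t=pickle.load(open('top1.pkl','rb')); s=pickle.load(open('scene1.pkl','rb'))
a=cv2.resize(t['image'][170:285,300:440],None,fx=5,fy=5,interpolation=cv2.INTER_CUBIC)
cv2.imwrite('pics/tcrop.png',a[:,:,::-1])
a=cv2.resize(s['image'][160:280,200:345],None,fx=5,fy=5,interpolation=cv2.INTER_CUBIC)
cv2.imwrite('pics/scrop.png',a[:,:,::-1])
```

```text
(no output)
```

View pics/tcrop.png

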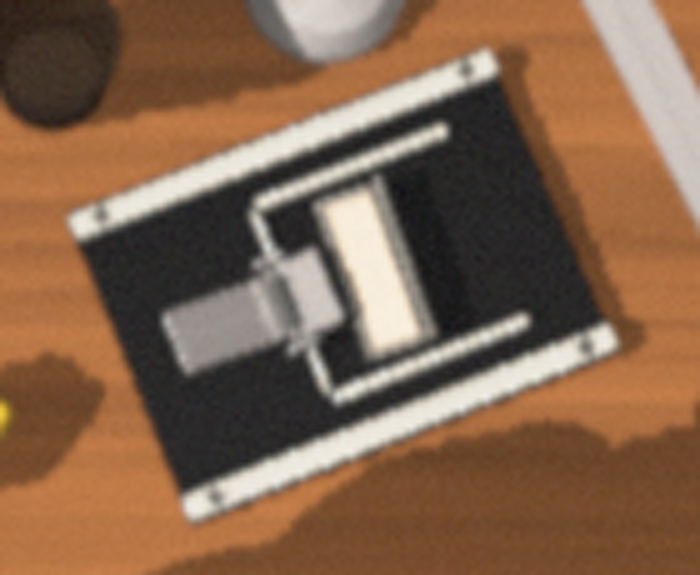

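View pics/scrop.png

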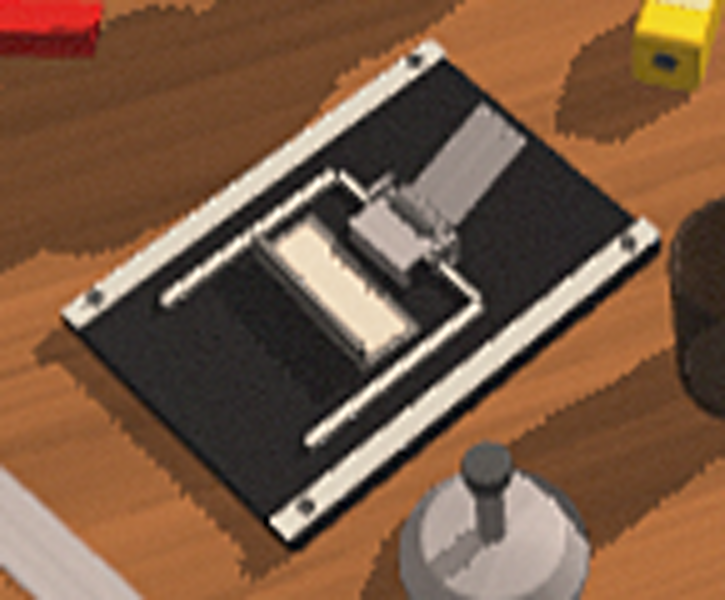

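Both crops confirm it: the grey holder with its paper sits in the channel, just short of the shut jaw. Its lip is on the right side in the top crop, around (410,270). The thumb plate points left, which is board +y.

```bash
cat >> h.py <<'E'
def fit(B,W):
    B=np.array(B,float);W=np.array(W)[:,:2]; b=B-B.mean(0);w=W-W.mean(0)
    th=np.arctan2((b[:,0]*w[:,1]-b[:,1]*w[:,0]).sum(),(b*w).sum())
    R=np.array([[np.cos(th),-np.sin(th)],[np.sin(th),np.cos(th)]]); t=W.mean(0)-R@B.mean(0)
    return th,R,t,W-(B@R.T+t)
E
python3 - <<'E'
from h import *
import pickle
t=pickle.load(open('top1.pkl','rb')); s=pickle.load(open('scene1.pkl','rb'))
up=lambda L,o:[((u+.5)/5-.5+o[0],(v+.5)/5-.5+o[1]) for u,v in L]
ct=up([(68,215),(490,48),(622,345),(190,522)],(300,170))
cs=up([(660,235),(272,522),(62,318),(432,40)],(200,160))
# TL=( +y, x?) : board y -> image left
B=[(80,110),(80,-110),(-80,-110),(-80,110)]
B=[(x/1000,y/1000) for x,y in B]
P=[]
for n,c,p in(('t',t,ct),('s',s,cs)):
    W=onplane(c,p,.016); th,R,o,r=fit(B,W); P.append((th,R,o)); print(n,np.degrees(th),o,np.round(r*1000,1).tolist())
print('plane z top', bydepth(t,ct)[:,2], bydepth(s,cs)[:,2])
for i,(c,pts,off) in enumerate(((t,[(378,178),(436,335)],(300,170)),(s,[(257,237),(368,362)],(200,160)))):
    th,R,o=P[i]; W=onplane(c,up(pts,off),.032); print('lip rear top edge, board mm',np.round((W[:,:2]-o)@R*1000,1).tolist())
th,R,o=P[0]
obs=bydepth(t,[(310,180),(366,166),(290,257)]); print('obst',np.round((obs[:,:2]-o)@R*1000),obs)
c=onplane(t,[(310,180),(366,166),(290,257)],.09);print(np.round((c[:,:2]-o)@R*1000))
st=env.get_state();q=st['orientation'];from scipy.spatial.transform import Rotation as Ro
print(Ro.from_quat([q[1],q[2],q[3],q[0]]).as_matrix().round(3))
E
```

```text
t 21.984286829075298 [ 0.52195396 -0.06276384] [[-1.5, -0.9], [-2.0, -0.6], [2.3, 0.1], [1.2, 1.4]]
s 21.21864430449956 [ 0.522915   -0.06368307] [[-1.8, -0.3], [-10.3, -1.6], [8.4, 1.3], [3.7, 0.6]]
plane z top [-0.00089679 -0.00043862 -0.00360304  0.00281166] [-0.00412825  0.01423229  0.01382999 -0.00375877]
lip rear top edge, board mm [[37.6, -32.1], [-41.3, -28.2]]
lip rear top edge, board mm [[-36.4, -27.5], [46.4, -33.4]]
obst [[157.  87.]
 [134. -49.]
 [ -2. 199.]] [[ 0.63548811  0.07642045  0.00552097]
 [ 0.66460144 -0.05825882  0.02964841]
 [ 0.44578474  0.12140112  0.04040491]]
[[140.  92.]
 [122. -38.]
 [ -6. 198.]]
[[-0.931  0.366 -0.001]
 [ 0.366  0.931 -0.001]
 [ 0.    -0.002 -1.   ]]
```

Request:
jog_arm([
  [2.6, -5, 0],
  [5.2, -10, 0],
  [7.8, -15, 0],
  [10.4, -20, 0],
  [13, -25, 0],
  [15.6, -30, 0],
  [18.2, -35, 0],
  [20.8, -40, 0],
], gripper=[1, 1, 1, 1, 1, 1, 1, 1], twist=[5.5, 11, 16.5, 22, 27.5, 33, 38, 43.4])

```text
clock: 1.1
tcp_pos: [0.4189, 0.1334, 0.2312]
orientation: [-0.0, -0.192, 0.981, 0.0]
wrist_force: [0.7, 0.3, 0.7]
finger_gap: 0.0857
grip_force: 0.0
```

Request:
jog_arm([
  [2.6, -5, 0],
  [5.2, -10, 0],
  [7.8, -15, 0],
  [10.3, -19.5, -2],
  [10.3, -19.5, -6],
  [10.3, -19.5, -10],
  [10.3, -19.5, -13],
  [10.3, -19.5, -13],
], gripper=[1, 1, 1, 1, 1, 1, 1, 1], twist=[0, 0, 0, 0, 0, 0, 0, 0])

```text
clock: 2.1
tcp_pos: [0.519, -0.0593, 0.0987]
orientation: [-0.003, -0.19, 0.982, 0.001]
wrist_force: [-0.5, -0.5, 0.6]
finger_gap: 0.0852
grip_force: 0.0
```

Run:
```python
from h import *
s=cam('scene'); t=cam('top')
a=cv2.resize(s['image'][120:270,200:345],None,fx=4,fy=4,interpolation=cv2.INTER_CUBIC)
cv2.imwrite('pics/s2.png',a[:,:,::-1])
st=env.get_state(); print(st['tcp_pos'],st['orientation'],st['wrist_force'],st['finger_gap'])
p=st['tcp_pos'];a=np.radians(21.9);R=np.array([[np.cos(a),-np.sin(a)],[np.sin(a),np.cos(a)]])
print('board',(p[:2]-[.522,-.063])@R*1000)
```

```text
[ 0.521638   -0.05989168  0.10181742] [-6.96723629e-05 -1.90176571e-01  9.81749897e-01  8.56127232e-05] [0.7416109  0.67220667 0.64511938] 0.08538405545409866
board [0.82348652 3.01903421]
```

View pics/s2.png

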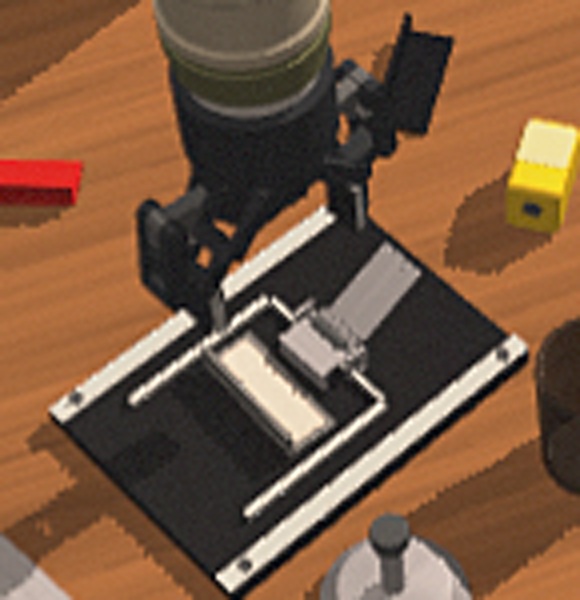

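The crop shows the open gripper over the board. Finger B's tip is at about (218,325) and finger A's at (360,225), lined up along the board's y and still about 9 cm up. I'll descend partway and look again.

Request:
jog_arm([
  [0, 0, -1],
  [0, 0, -2],
  [0, 0, -3],
  [0, 0, -4],
  [0, 0, -5],
  [0, 0, -5],
  [0, 0, -5],
  [0, 0, -5],
], gripper=[1, 1, 1, 1, 1, 1, 1, 1], twist=[0, 0, 0, 0, 0, 0, 0, 0])

```text
clock: 3.2
tcp_pos: [0.5219, -0.06, 0.0517]
orientation: [0.0, -0.19, 0.982, -0.0]
wrist_force: [-0.0, 1.0, -0.4]
finger_gap: 0.0851
grip_force: 0.0
```

Run:
```python
from h import *
s=cam('scene')
a=cv2.resize(s['image'][160:260,220:320],None,fx=6,fy=6,interpolation=cv2.INTER_CUBIC)
cv2.imwrite('pics/s3.png',a[:,:,::-1])
st=env.get_state(); print(st['tcp_pos'],st['wrist_force'])
```

```text
[ 0.52189096 -0.05997162  0.05172663] [-0.4476862  -1.13658899  0.33553522]
```

View pics/s3.png

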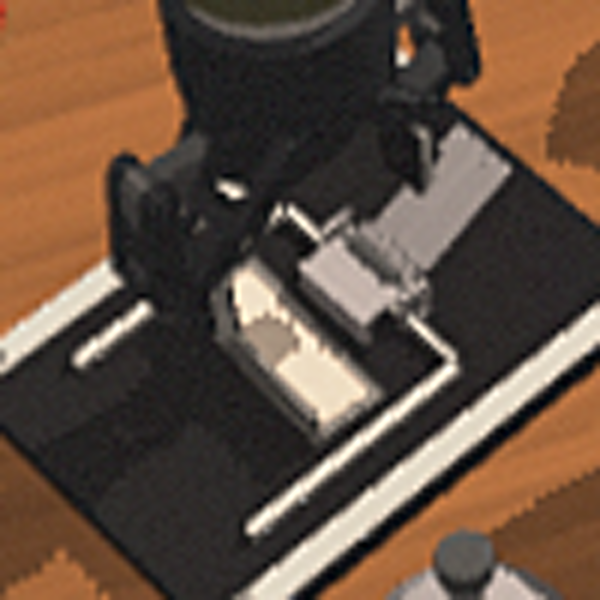

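The crop shows finger B's pad tip at about (222,335), just behind the lip, and finger A's at (420,187), above the thumb plate. I'll work out the tip height from these two.

Run:
```python
from h import *
import pickle
s=pickle.load(open('scene1.pkl','rb'))
a=np.radians(21.8);R=np.array([[np.cos(a),-np.sin(a)],[np.sin(a),np.cos(a)]])
px=[(220+222/6,160+335/6),(220+420/6,160+187/6)]
for z in(.045,.052,.065): print(z,((onplane(s,px,z)[:,:2]-[.522,-.063])@R*1000).round(1).tolist())
```

```text
0.045 [[-1.7, -37.8], [-0.6, 57.1]]
0.052 [[2.2, -40.1], [3.3, 54.0]]
0.065 [[9.6, -44.4], [10.6, 48.3]]
```

Request:
jog_arm([
  [0, 0, -1],
  [0, 0, -2],
  [0, 0, -2.6],
  [0, 0, -3],
  [0, 0, -3.3],
  [0, 0, -3.6],
  [0, 0, -3.8],
  [0, 0, -3.8],
], gripper=[1, 1, 1, 1, 1, 1, 1, 1], twist=[0, 0, 0, 0, 0, 0, 0, 0])

```text
clock: 4.25
tcp_pos: [0.5216, -0.0597, 0.0135]
orientation: [0.0, -0.19, 0.982, 0.0]
wrist_force: [-0.8, 2.1, 3.9]
finger_gap: 0.0851
grip_force: 1.5
```

Request:
jog_arm([
  [0, 0, -0.1],
  [0, 0, -0.2],
  [0, 0, -0.3],
  [0, 0, -0.4],
  [0, 0, -0.5],
  [0, 0, -0.6],
  [0, 0, -0.6],
  [0, 0, -0.6],
], gripper=[1, 1, 1, 1, 1, 1, 1, 1], twist=[0, 0, 0, 0, 0, 0, 0, 0])

```text
clock: 5.25
tcp_pos: [0.5218, -0.0602, 0.0078]
orientation: [0.0, -0.19, 0.982, -0.0]
wrist_force: [-1.9, -0.2, 7.1]
finger_gap: 0.0848
grip_force: 3.6
```

Request:
jog_arm([
  [0, 0, -0.1],
  [0, 0, -0.1],
  [0, 0, -0.15],
  [0, 0, -0.2],
  [0, 0, -0.2],
  [0, 0, -0.2],
  [0, 0, -0.2],
  [0, 0, -0.2],
], gripper=[1, 1, 1, 1, 1, 1, 1, 1], twist=[0, 0, 0, 0, 0, 0, 0, 0])

```text
clock: 6.25
tcp_pos: [0.522, -0.0604, 0.0067]
orientation: [0.001, -0.19, 0.982, -0.001]
wrist_force: [-4.7, -0.0, 14.7]
finger_gap: 0.0855
grip_force: 7.5
```

Run:
```python
from h import *
s=cam('scene')
a=cv2.resize(s['image'][160:260,220:320],None,fx=6,fy=6,interpolation=cv2.INTER_CUBIC)
cv2.imwrite('pics/s4.png',a[:,:,::-1])
st=env.get_state(); print(st['tcp_pos'],st['wrist_force'],st['ft_torque'])
```

```text
[ 0.52202996 -0.06041444  0.00674373] [-3.99402042 -0.31655687 15.20981521] [0.52408486 1.03938859 0.15884379]
```

View pics/s4.png

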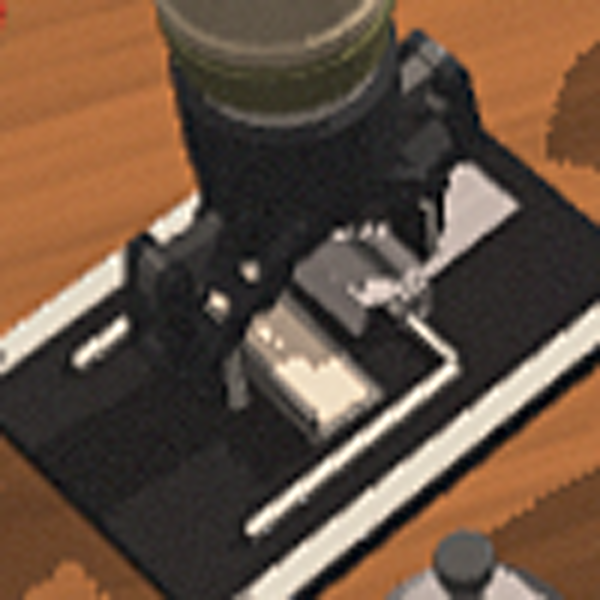

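The crop shows the plate down and the jaw raised. Finger B's tip is at about (235,400) with a gap behind the lip. The force stiffened sharply, so the end stop is reached. Now I'll slide along board +y.

Request:
jog_arm([
  [-0.11, 0.28, 0],
  [-0.22, 0.56, 0],
  [-0.34, 0.84, 0],
  [-0.45, 1.11, 0],
  [-0.56, 1.39, 0],
  [-0.67, 1.67, 0],
  [-0.78, 1.95, 0],
  [-0.9, 2.23, 0],
], gripper=[1, 1, 1, 1, 1, 1, 1, 1], twist=[0, 0, 0, 0, 0, 0, 0, 0])

```text
clock: 7.3
tcp_pos: [0.5161, -0.0401, 0.0071]
orientation: [0.003, -0.189, 0.982, -0.003]
wrist_force: [2.5, -6.1, 7.9]
finger_gap: 0.0852
grip_force: 4.1
```

Request:
jog_arm([
  [0, 0, -0.1],
  [-0.07, 0.19, -0.1],
  [-0.15, 0.37, -0.1],
  [-0.22, 0.56, -0.1],
  [-0.3, 0.74, -0.1],
  [-0.37, 0.93, -0.1],
  [-0.37, 0.93, -0.1],
  [-0.37, 0.93, -0.1],
], gripper=[1, 1, 1, 1, 1, 1, 1, 1], twist=[0, 0, 0, 0, 0, 0, 0, 0])

```text
clock: 8.3
tcp_pos: [0.5139, -0.0316, 0.0071]
orientation: [0.004, -0.189, 0.982, -0.004]
wrist_force: [3.5, -7.2, 13.0]
finger_gap: 0.085
grip_force: 6.3
```

Run:
```python
from h import *
s=cam('scene')
a=cv2.resize(s['image'][160:260,220:320],None,fx=6,fy=6,interpolation=cv2.INTER_CUBIC)
cv2.imwrite('pics/s5.png',a[:,:,::-1])
st=env.get_state(); print(st['tcp_pos'],st['wrist_force'])
a=np.radians(21.9);R=np.array([[np.cos(a),-np.sin(a)],[np.sin(a),np.cos(a)]])
print('board',(st['tcp_pos'][:2]-[.522,-.063])@R*1000, st['wrist_force'][:2]@R)
```

```text
[ 0.51392547 -0.0316144   0.00708304] [ 2.10706653 -8.13007061 12.82836323]
board [ 4.21460121 32.13239485] [-1.0774043  -8.32928433]
```

View pics/s5.png

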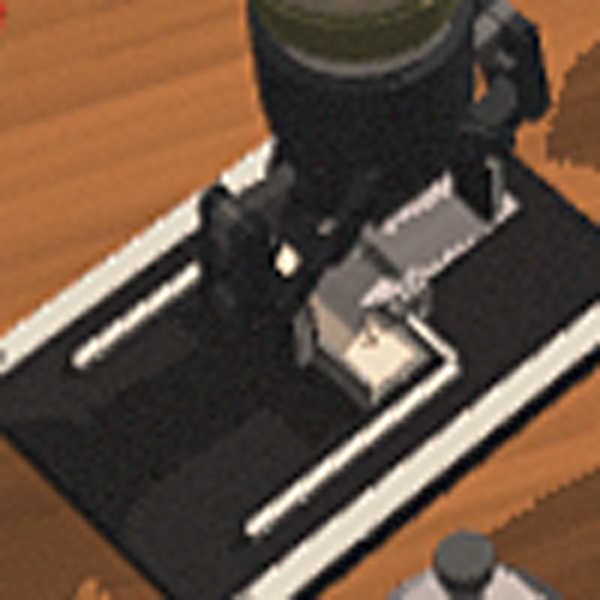

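The crop shows the holder's front under the raised jaw and the plate still down. Finger B is on the lip at about (303,350), and finger A is at (495,210), near the plate's end. It is a few mm short of home.

Request:
jog_arm([
  [-0.04, 0.09, 0],
  [-0.07, 0.19, 0],
  [-0.11, 0.28, 0],
  [-0.15, 0.37, 0],
  [-0.15, 0.37, 0],
  [-0.15, 0.37, 0],
  [-0.15, 0.37, 0],
  [-0.15, 0.37, 0],
], gripper=[1, 1, 1, 1, 1, 1, 1, 1], twist=[0, 0, 0, 0, 0, 0, 0, 0])

```text
clock: 9.35
tcp_pos: [0.5135, -0.0299, 0.0074]
orientation: [0.004, -0.189, 0.982, -0.006]
wrist_force: [4.2, -13.2, 11.0]
finger_gap: 0.0852
grip_force: 8.9
```

Request:
jog_arm([
  [-0.04, 0.09, 0],
  [-0.07, 0.19, 0],
  [-0.11, 0.28, 0],
  [-0.15, 0.37, 0],
  [-0.15, 0.37, 0],
  [-0.15, 0.37, 0],
  [-0.15, 0.37, 0],
  [-0.15, 0.37, 0],
], gripper=[1, 1, 1, 1, 1, 1, 1, 1], twist=[0, 0, 0, 0, 0, 0, 0, 0])

```text
clock: 10.35
tcp_pos: [0.5134, -0.0292, 0.008]
orientation: [0.005, -0.188, 0.982, -0.009]
wrist_force: [4.5, -23.5, 10.8]
finger_gap: 0.0854
grip_force: 12.4
```

Run:
```python
from h import *
s=cam('scene')
a=cv2.resize(s['image'][180:250,240:320],None,fx=8,fy=8,interpolation=cv2.INTER_CUBIC)
cv2.imwrite('pics/s6.png',a[:,:,::-1])
st=env.get_state()
a=np.radians(21.9);R=np.array([[np.cos(a),-np.sin(a)],[np.sin(a),np.cos(a)]])
print('board',(st['tcp_pos'][:2]-[.522,-.063])@R*1000, st['tcp_pos'][2],st['wrist_force'][:2]@R,st['wrist_force'])
```

```text
board [ 4.64741344 34.54675132] 0.007999832881325091 [ -4.27839288 -21.92252513] [  4.20718601 -21.93630187  10.0555155 ]
```

View pics/s6.png

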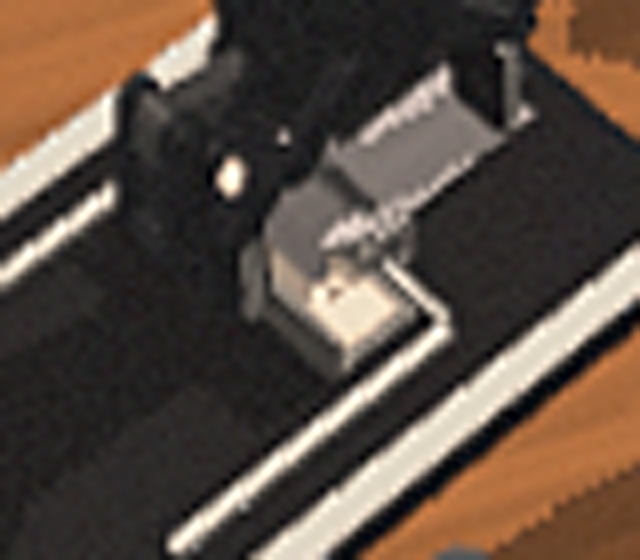

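The crop shows the holder's leading edge at the stop bar near (410,310), and the push force has climbed to 22 N, so it is home. I'll back finger B off the lip while the plate stays down, then lift.

Request:
jog_arm([
  [0.07, -0.19, 0],
  [0.15, -0.37, 0],
  [0.22, -0.56, 0],
  [0.3, -0.74, 0],
  [0.37, -0.93, 0],
  [0.41, -1.02, 0],
  [0.41, -1.02, 0],
  [0.41, -1.02, 0],
], gripper=[1, 1, 1, 1, 1, 1, 1, 1], twist=[0, 0, 0, 0, 0, 0, 0, 0])

```text
clock: 11.4
tcp_pos: [0.5135, -0.0301, 0.0066]
orientation: [0.004, -0.19, 0.982, 0.001]
wrist_force: [0.9, 6.6, 15.6]
finger_gap: 0.0854
grip_force: 8.9
```

Request:
jog_arm([
  [0.07, -0.19, 0],
  [0.15, -0.37, 0],
  [0.22, -0.56, 0],
  [0.22, -0.56, 0],
  [0.22, -0.56, 0],
  [0.22, -0.56, 0],
  [0.22, -0.56, 0],
  [0.22, -0.56, 0],
], gripper=[1, 1, 1, 1, 1, 1, 1, 1], twist=[0, 0, 0, 0, 0, 0, 0, 0])

```text
clock: 12.4
tcp_pos: [0.5138, -0.0336, 0.0063]
orientation: [0.003, -0.191, 0.982, 0.003]
wrist_force: [-1.3, 12.0, 18.7]
finger_gap: 0.0854
grip_force: 9.7
```

Request:
jog_arm([
  [0, 0, 0.2],
  [0, 0, 0.5],
  [0, 0, 0.8],
  [0, 0, 1.2],
  [0, 0, 1.6],
  [0, 0, 2],
  [0, 0, 2.5],
  [0, 0, 3],
], gripper=[1, 1, 1, 1, 1, 1, 1, 1], twist=[0, 0, 0, 0, 0, 0, 0, 0])

```text
clock: 13.4
tcp_pos: [0.5117, -0.0367, 0.0344]
orientation: [-0.0, -0.19, 0.982, 0.0]
wrist_force: [-0.4, 0.7, 0.2]
finger_gap: 0.0855
grip_force: 0.0
```

Request:
jog_arm([
  [0, 0, 2],
  [0, 0, 4],
  [0, 0, 8],
  [0, 0, 12],
  [0, 0, 16],
  [-2, 5, 18],
  [-4, 10, 18],
  [-6, 15, 18],
], gripper=[1, 1, 1, 1, 1, 1, 1, 1], twist=[0, 0, 0, 0, 0, 0, 0, 0])

```text
clock: 14.4
tcp_pos: [0.4515, 0.1145, 0.215]
orientation: [0.001, -0.19, 0.982, -0.0]
wrist_force: [0.7, -0.7, 0.6]
finger_gap: 0.0853
grip_force: 0.0
```

Request:
jog_arm([
  [-2, 5, 0],
  [-4, 10, 0],
  [-6, 15, 0],
  [-6, 15, 0],
  [-6, 15, 0],
  [-6, 15, 0],
  [-6, 15, 0],
  [-6, 15, 0],
], gripper=[1, 1, 1, 1, 1, 1, 1, 1], twist=[0, 0, 0, 0, 0, 0, 0, 0])

```text
clock: 15.4
tcp_pos: [0.3925, 0.2626, 0.2143]
orientation: [-0.0, -0.189, 0.982, 0.0]
wrist_force: [0.9, 0.1, 0.1]
finger_gap: 0.0855
grip_force: 0.0
```

Run:
```python
from h import *
t=cam('top'); s=cam('scene')
import pickle; pickle.dump((s,t),open('fin.pkl','wb'))
f=lambda im:cv2.resize(im,None,fx=5,fy=5,interpolation=cv2.INTER_CUBIC)
a=np.hstack([f(t['image'][190:260,325:405]),f(s['image'][180:250,240:320])])
cv2.imwrite('pics/fin.png',a[:,:,::-1]); print(a.shape)
```

```text
(350, 800, 3)
```

View pics/fin.png

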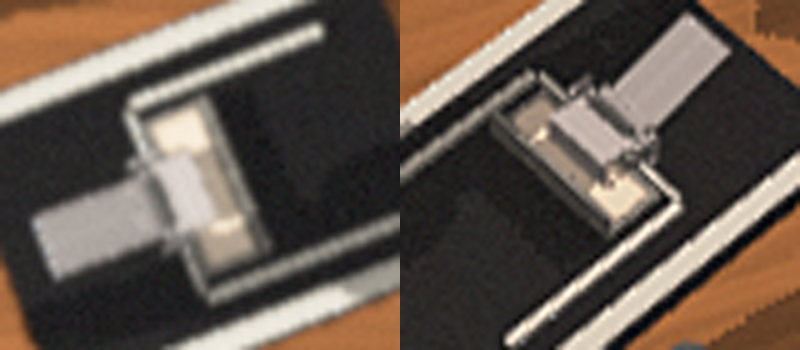

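The final view shows the holder against the stop bar in both pictures, with the jaw resting on it. The lip's rear edge runs from about (208,95) to (268,248) in the left half. I'll check that against the board pose.

Run:
```python
from h import *
import pickle
s,t=pickle.load(open('fin.pkl','rb'))
up=lambda L,o:[((u+.5)/5-.5+o[0],(v+.5)/5-.5+o[1]) for u,v in L]
a=np.radians(21.9);R=np.array([[np.cos(a),-np.sin(a)],[np.sin(a),np.cos(a)]]);b=lambda W:((W[:,:2]-[.522,-.063])@R*1000).round(1).tolist()
print('lip',b(onplane(t,up([(208,95),(268,248)],(325,190)),.032)),b(onplane(s,up([(90,120),(212,236)],(240,180)),.032)))
print('bar outer corner tops',b(onplane(t,up([(128,103),(208,300)],(325,190)),.018)),b(onplane(s,up([(135,72),(282,205)],(240,180)),.018)))
```

```text
lip [[38.1, -8.9], [-39.3, -6.9]] [[-32.9, -11.7], [50.0, -12.8]]
bar outer corner tops [[50.4, 26.0], [-50.7, 26.9]] [[-47.1, 25.1], [52.6, 25.0]]
```

Run:
```python
from h import *
import pickle
s,t=pickle.load(open('fin.pkl','rb'))
a=np.radians(21.5);R=np.array([[np.cos(a),-np.sin(a)],[np.sin(a),np.cos(a)]])
ys=np.arange(-14,36,2); print(' '*9,*ys)
for n,c in(('t',t),('s',s)):
    g=c['image'].astype(np.float32).mean(2); T=np.linalg.inv(np.array(c['cam_to_world'])); 
    for lo,hi in((-37,-28),(28,37)):
        X,Y=np.meshgrid(np.arange(lo,hi+1)/1000,ys/1000); P=np.c_[X.ravel(),Y.ravel()]@R.T+[.522,-.063]
        P=np.c_[P,np.full(len(P),.0175)]@T[:3,:3].T+T[:3,3]; P=P*[1,-1,-1]
        px,_=cv2.projectPoints(P,np.zeros(3),np.zeros(3),c['K'],np.array(c['distortion'],float)); px=px.reshape(X.shape+(2,)).astype(np.float32)
        print(n,lo,cv2.remap(g,px[...,0],px[...,1],1).mean(1).round().astype(int).tolist())
```

```text
-14 -12 -10 -8 -6 -4 -2 0 2 4 6 8 10 12 14 16 18 20 22 24 26 28 30 32 34
t -37 [35, 52, 74, 83, 84, 103, 133, 150, 152, 152, 151, 150, 150, 151, 151, 146, 134, 113, 96, 96, 116, 117, 80, 43, 31]
t 28 [34, 58, 99, 133, 146, 165, 195, 214, 219, 219, 218, 218, 218, 218, 217, 215, 206, 183, 155, 147, 168, 186, 143, 81, 48]
s -37 [28, 35, 55, 59, 58, 79, 89, 100, 122, 130, 129, 131, 127, 127, 127, 126, 108, 86, 72, 108, 132, 81, 57, 54, 50]
s 28 [28, 29, 49, 62, 56, 70, 124, 181, 209, 210, 209, 209, 209, 207, 207, 208, 182, 137, 105, 105, 195, 148, 61, 34, 37]
```

In both views and at both ends of the holder, the brightness goes from paper to grey margin to bar, with no dark gap. The holder is square and fully home.

```bash
python3 -c "
from workcell import env
print(env.hand_in())"
```

```text
the job is handed in; nothing more can be done
None
```

The grey holder is pushed home against the stop bar with the clip's jaw resting on it; the arm moved clear and the job was handed in at about 15.5 s (no verdict was returned).

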